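# Load the filter cube and shut the light-tight hatch on its latch

## Task

Lower the filter cube upright into the square seat in the filter housing, its violet round window facing the lamp port in the housing's side, and let go of it. Then push the sliding hatch along its track over the cube, against drag and the interlock pin's spring, until it is fully home against the end frame and the latch bolt has dropped behind the keeper, so that it stays shut when you let go. Feel for the frame, which stands some millimetres nearer or farther each time, press no harder than latching needs (the frame bends when the hatch bears on it with over about 10 N), and leave the other things on the bench alone.

Things in the scene. Friction and masses are not known exactly. Their poses are not given: they have to be found in the camera images.
- filter_housing: Low aluminium filter housing bolted to the bench (260 mm along its y, 110 mm along its x, 59.5 mm high). Origin: centre of its underside, z up. Its +y half is a well, open at the top: inside x -42 to +42, y +2 to +118 mm, floor z = 3 mm. The hatch slides along y on the rims at z = 50 mm, between lips along the sides (z to 59.5 mm, from |x| = 43.5 mm out); it shuts towards +y.
- lamp_port (a point): Face of the round black lamp port (42 mm flange, 14 mm long) on the housing's -x side, at (-69, +58, 24) mm in the housing.
- latch_top (a point): Top of the small steel spring latch on the end block's arm over the housing's +x rail, nominally at (+35, +97, 78) mm in the housing (it stands up to 5 mm nearer or farther along y, with the end block). It overhangs the track there: x +28 to +55, y +86 to +108 mm, up to z = 78 mm; its bolt hangs under it.
- seat_floor (a point): Centre of the floor of the square seat in the well, at (0, +58, 5) mm in the housing. The seat is a black 50 mm block with a pocket 37 mm square (1.5 mm clearance a side for the cube), its sides along the housing's x and y, 6 mm deep its upper 3 mm flared at 45 degrees; the block's top is at z = 11 mm in the housing.
- filter_cube: Black cubic filter holder, 34 x 34 x 36 mm, 55 g, standing loose on the bench. Origin: centre of its underside, z up. The violet round window is in its -x face. It is hollow: its top plate (the top 3 mm, z 33 to 36 mm) is the firm place to grip, across its two y faces.
- cube_window (a point): Point on the cube's -x face, at (-17, 0, 18) mm in the cube, centre of the face with the violet round window. With the cube seated it is on the -x side of the housing's middle, towards the lamp port.
- hatch: Flat black steel sliding hatch, 96 x 128 x 5 mm, 0.28 to 0.52 kg, captive in the track with 1.5 mm play. Origin: its underside, 62 mm behind its leading (+y) edge; y along the track, +y shuts. In the housing its origin is at y = -60 to -50 mm at the start, and nominally at +60 mm when it touches the end frame. A steel keeper, 5.5 mm high with a ramp ahead of it, stands on top at its +y, +x corner.
- hatch_handle (a point): Middle of the hatch's steel bow handle: a round bar of 10 mm, 50 mm long along the hatch's x, its axis 25 mm above the hatch's underside (20 mm above its top face), above the hatch's origin; posts at x = +-30 mm.
- hatch_edge (a point): Middle of the hatch's leading (+y) edge, 62 mm from the hatch's origin, 2.5 mm above its underside; it meets the end frame. The hatch must not bear on the frame with more than 12 N over and above what drag, pin and latch take: on the handle, about drag + 10 N when it touches the frame, drag + 20 N is too much.
- frame_nominal (a point): Where the end frame's stop face nominally is, (0, +122, 52.5) mm in the housing. The frame is the cross bar of an aluminium end block that is clamped in slots: it stands up to 5 mm either way along y from here, found only by feel. A sprung pin at x = -30 mm sticks out 6 mm from the stop face: the hatch meets it 6 mm before the frame; it pushes back with 3 N at first, 8 N at the end.
- latch_bolt (a joint): Lift of the sprung latch bolt, m; 0 = down. The keeper's ramp lifts it 3 mm (2 to 4 N more on the handle) when the hatch is 21 to 13 mm from the frame; it drops behind the keeper in the last 1.5 mm and then holds the hatch. Short of that the pin pushes the hatch back or leaves it loose. Drag, felt on the way, is 1 to 5 N; latching takes about drag + 9 to 13 N.
- objective_60x: White microscope objective, 24 mm thick, 56 mm high, standing on the bench: a bystander. Origin: centre of its underside.
- oil_dropper: Brown dropper bottle, 25 mm thick, 70 mm high: a bystander. Origin: centre of its underside.
- lens_tube: Black lens tube, 31 mm thick, 30 mm high: a bystander. Origin: centre of its underside.
Mind the look-alikes: they are no part of the job. What is shaped like the filter_cube but pink is not meant.

How it is judged (in metres and radians):
On the way, in this order (a step that is already met when the one before it is completed fails the run):
1. the cube sits released in its seat, the hatch still open (horizontal distance between filter_cube and seat_floor below 0.0035 m and z of filter_cube in the frame of filter_housing below 0.007 m and angle between filter_cube's own z axis and vertical below 0.06 rad and x of cube_window in the frame of filter_housing below -0.012 m and contact force between the fingers and filter_cube below 0.1 N and y of hatch_edge in the frame of filter_housing below 0.06 m), for 0.2 s.
2. the hatch is home and latched (y of hatch_edge in the frame of filter_housing above 0.1135 m and value of joint latch_bolt below 0.002 m), for 0.2 s.
At the end, for the whole second after the job is handed in: The cube stands upright in its seat (within 3.5 mm of the seat's middle, on its floor within 2 mm, window towards the lamp port) and the hatch is home: its edge beyond y = 113.5 mm in the housing with the latch bolt down behind the keeper (lift under 2 mm), at rest (all of step 2 and horizontal distance between filter_cube and seat_floor below 0.0035 m and z of filter_cube in the frame of filter_housing below 0.007 m and angle between filter_cube's own z axis and vertical below 0.06 rad and x of cube_window in the frame of filter_housing below -0.012 m and linear speed of each of hatch, filter_cube below 0.01 m/s); the robot touches nothing.
It fails at once if the hatch rammed into the end frame (over 12 N between them) (contact force between hatch and end_frame_c0 above 12 N).
It fails at once if a bystander moved more than 20 mm (distance of any of objective_60x, oil_dropper, lens_tube from where it was at the start of the episode above 0.02 m).
It also fails if it takes over 67 s, if anything falls off the work surface, if the arm or the gripper's body presses on something with over 40 N, if the wrist force passes 120 N, or if a joint passes its speed limit or range.

## Robot

A 6-joint arm with a two-finger parallel gripper is mounted at the origin on the work surface; the furniture and walls round the work are solid. World frame = base frame: x ahead of the robot, y to its left, z up, the work surface at z = 0. Lengths are in mm, angles in rad, forces in N, time in s.
With the tool pointing down it reaches from about 300 to 775 mm from the base axis. Payload 14.6 kg.
Tool frame: the origin (TCP) lies midway between the tips of the shut fingers; the grasp point (between the pads) lies 19 mm behind it (manip.hold_point_z is the distance from the TCP to the grasp point, in mm); z points along the fingers, y is the direction in which the jaws open and shut (so a half turn about z gives the same grasp; the last joint's range is limited). The gripper opens to 94 mm and grips with 3 to 60 N. Pads are 16 mm wide; open, the fingers measure 119 mm over their backs; the gripper's body (75 mm by 177 mm) begins 78 mm behind the grasp point.
Start: joints at [-1.315, 0.3, 1.521, -0, 1.321, -0.067], TCP at [174.466, -521.585, 171.446] pointing down, gripper open.
Joint ranges: [-3.03, 3.03], [-0.79, 2.21], [0.23, 2.52], [-1.04, 4.18], [0, 3.07], [-2.55, 2.55]. Speed limits (rad/s): [2.22, 2.22, 2.57, 3.14, 3.14, 3.14].

## Interface

Orientations are given as [roll, pitch, yaw] about the fixed x, y, z axes, in that order (R = Rz(yaw) Ry(pitch) Rx(roll)).
In Python, from cell import manip gives the robot as it stands.
- The arm moves only by the shell command python3 -m crank 'ROWS' [OPENING] [FORCE]. ROWS is JSON, a list of rows, each an object with "offset": the shift along the world's x, y, z in m, a list of three; "spin": the turn about the world's z in degrees. In form: [{"offset": [dx, dy, dz], "spin": spin}, ...]. A call has exactly 8 rows; each row is the pose to reach, as a shift and turn from the pose measured when the call began; what a row does not reach only later rows make up. A row lasts 1/12 s, in which the tool goes at most 41.7 mm and 7.16 degrees, less where a joint would pass 70% of its speed; a pose out of reach is approached as far as the arm can. A call with a gripper value outside its range is refused whole. OPENING is the opening, from 0 (shut) to 1 (fully open), set as the call begins (- or left out, the last holds). The fingers move at their own pace and stop on an object; FORCE is the grip in N (left out, the last holds). Time passes only in rows, so rows that repeat a pose let the fingers close, or fill a call up. It gives the time, the measured TCP pose, the force and the opening at its end, in the units of the state.
- manip.read_state(): the state, without advancing time (a new reading comes with each control period).
- manip.camera(name): name is "scene" or "side" or "wrist"; returns a dict with "pixels" (384x512x3 uint8, red, green, blue), "fx", "fy", "cx", "cy" (pixels), "k1" (the pictures are not rectified: a ray, as slopes to the right and down, at radius r is drawn at 1 + k1 r^2 times it, then the intrinsics apply), "extrinsics" (4x4, takes a point from world to camera coordinates); the wrist camera has in their place "hand_eye" (4x4, takes a point from camera to tool coordinates, whose origin is the TCP and whose axes are the flange's). Camera axes: x right, y down, z forward; pixel columns grow to the right and rows downward; lengths in mm; the calibration is good to about 2 mm. A picture is of the moment at which its call begins: read the wrist's pose just before it. There is no depth.
- manip.sign_off(): hands the job in, once; it reports no verdict.
Trained networks look in a picture, given as the dict that the camera call returned (one of the last four; its "shot" number tells which), for a name from the list of things; names that differ only in an ending like _2 or _b are one class to them, and where a whole thing is asked for, a point or a joint stands for the part that bears it (a point fixed in the world has none). Each returns a list of dicts, best first, with "conf" (0 to 1); they miss things now and then, are a little off and sometimes report something else, mostly with a low value. They report only what shows in the picture. A call takes as long as a camera call. They do not tell look-alikes from the thing itself.
- manip.search_frame(picture, name): "location" ([x, y, z] in mm, in world coordinates, good to about 4 mm: the middle of the surface that is visible of it).
- manip.masks_of(picture, name): "mask" (384x512 bool, what is visible of it).
The state is a dict: "clock": time; "joints": joint angles; "qd": joint speeds; "effort": joint torques, N m; "eef_pos": TCP position; "eef_rot": TCP orientation; "wrist_force": force on the tool from outside, world axes, zero at the start; "moment": the same for the moment, N m; "finger_gap": finger opening in mm.
Only numpy, scipy, OpenCV 4.12 (cv2) and the standard library are available. Lean on these libraries where they do the work, as an engineer would, in place of code of your own. Each camera call takes 0.05 s, during which the arm holds its last target. There are 200 camera calls.

## Working session

There is one attempt and no reset: what is moved stays moved. The work goes in short steps, Python scripts to look and compute and a shell command to move; the robot and the scene stay as the last step left them, time stands still between calls to the robot, and variables do not carry over. Pictures are saved under pics/ and viewed, about 8 in all and at most 12, crops included, and the job is handed in when it is done.

```bash
ls; mkdir -p pics
cat > h.py <<'E'
import numpy as np, cv2
from cell import manip
from scipy.spatial.transform import Rotation as R
def save(p,n): cv2.imwrite('pics/'+n,cv2.cvtColor(p['pixels'],cv2.COLOR_RGB2BGR))
def T_wc(p,st=None):
    if 'extrinsics' in p: return np.linalg.inv(np.array(p['extrinsics']))
    T=np.eye(4);T[:3,:3]=R.from_euler('xyz',st['eef_rot']).as_matrix();T[:3,3]=st['eef_pos']
    return T@np.array(p['hand_eye'])
def px2w(p,uv,z,st=None):
    T=T_wc(p,st);out=[]
    for u,v in np.atleast_2d(uv):
        K=np.array([[p['fx'],0,p['cx']],[0,p['fy'],p['cy']],[0,0,1.]])
        x,y=cv2.undistortPoints(np.array([[[u,v]]],float),K,np.array([p['k1'],0,0,0.]))[0,0]
        d=T[:3,:3]@[x,y,1];o=T[:3,3];out.append(o+d*(z-o[2])/d[2])
    return np.array(out)
def w2px(p,X,st=None):
    C=np.linalg.inv(T_wc(p,st));out=[]
    for q in np.atleast_2d(X):
        c=C[:3,:3]@q+C[:3,3];s=c[:2]/c[2];s=s*(1+p['k1']*(s@s));out.append([p['fx']*s[0]+p['cx'],p['fy']*s[1]+p['cy']])
    return np.array(out)
E
python3 - <<'E'
from h import *
st=manip.read_state();print({k:np.round(v,3) for k,v in st.items()})
ims=[]
for c in ['scene','side']:
    p=manip.camera(c);ims.append(p['pixels'])
    print(c,p['fx'],p['k1'],np.round(T_wc(p)[:3,3]))
    for n in ['filter_housing','lamp_port','latch_top','seat_floor','filter_cube','cube_window','hatch','hatch_handle','hatch_edge','objective_60x','oil_dropper','lens_tube']:
        try: print(n,[(np.round(d['location']).tolist(),round(d['conf'],2),np.round(w2px(p,d['location'])[0]).tolist()) for d in manip.search_frame(p,n)[:4]])
        except Exception as e: print(n,e)
    save(p,c+'0.png')
E
```

```text
pics
{'clock': np.float64(0.0), 'joints': array([-1.315,  0.3  ,  1.522,  0.   ,  1.321, -0.067]), 'qd': array([-0.   , -0.   ,  0.   ,  0.   , -0.001,  0.001]), 'effort': array([ 2.0000e-03, -5.3180e+01, -3.5274e+01,  7.1000e-02,  2.4000e-02,
       -0.0000e+00]), 'eef_pos': array([ 174.405, -521.305,  170.898]), 'eef_rot': array([-3.14 , -0.   ,  0.323]), 'wrist_force': array([ 0.879,  0.03 , -0.502]), 'moment': array([-0.033, -0.005,  0.023]), 'finger_gap': np.float64(94.235)}
scene 476.647044610936 -0.14568874081453995 [-509. -606.  707.]
filter_housing [([597.0, -12.0, 51.0], 0.64, [263.0, 196.0]), ([560.0, 56.0, 42.0], 0.63, [237.0, 199.0])]
lamp_port [([562.0, 62.0, 45.0], 0.77, [235.0, 197.0])]
latch_top [([563.0, 64.0, 43.0], 0.75, [235.0, 198.0]), ([600.0, -13.0, 55.0], 0.16, [263.0, 195.0])]
seat_floor [([564.0, 63.0, 38.0], 0.64, [235.0, 199.0])]
filter_cube [([475.0, -331.0, 22.0], 0.86, [351.0, 253.0]), ([545.0, -256.0, 20.0], 0.59, [333.0, 233.0])]
cube_window [([544.0, -254.0, 26.0], 0.57, [332.0, 231.0]), ([478.0, -338.0, 26.0], 0.53, [354.0, 252.0])]
hatch [([562.0,
[... 483 characters left out ...]
 37.0], 0.57, [206.0, 235.0])]
latch_top [([610.0, 133.0, 37.0], 0.95, [206.0, 235.0])]
seat_floor [([608.0, 137.0, 37.0], 0.69, [207.0, 236.0])]
filter_cube [([486.0, -325.0, 19.0], 0.67, [267.0, 162.0]), ([550.0, -249.0, 20.0], 0.52, [245.0, 171.0])]
cube_window [([549.0, -242.0, 21.0], 0.58, [246.0, 172.0])]
hatch [([600.0, 1.0, 59.0], 0.64, [218.0, 197.0])]
hatch_handle [([601.0, 4.0, 56.0], 0.78, [218.0, 199.0])]
hatch_edge [([600.0, 7.0, 54.0], 0.92, [218.0, 200.0]), ([611.0, 134.0, 33.0], 0.37, [205.0, 237.0])]
objective_60x [([390.0, 74.0, 29.0], 0.62, [308.0, 226.0])]
oil_dropper [([676.0, -250.0, 32.0], 0.53, [204.0, 166.0])]
lens_tube [([552.0, 293.0, 22.0], 0.57, [226.0, 295.0])]
```

Run:
```python
import cv2,numpy as np
a=cv2.imread('pics/scene0.png');b=cv2.imread('pics/side0.png')
a=cv2.resize(a[170:280,170:400],None,fx=3.4,fy=3.4,interpolation=2);b=cv2.resize(b[145:320,170:330],None,fx=2.2,fy=2.2,interpolation=2)[:220*1]
b=cv2.imread('pics/side0.png')[145:310,165:330];b=cv2.resize(b,None,fx=3.5,fy=3.5,interpolation=2)
cv2.imwrite('pics/a.png',a);cv2.imwrite('pics/b.png',b)
```

```text
(no output)
```

View pics/a.png

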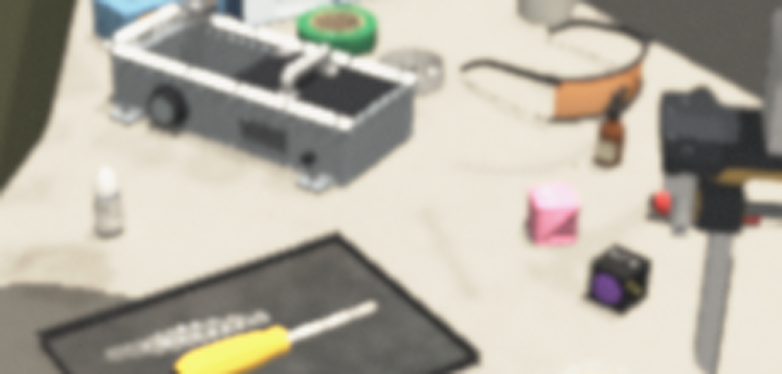

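View pics/b.png

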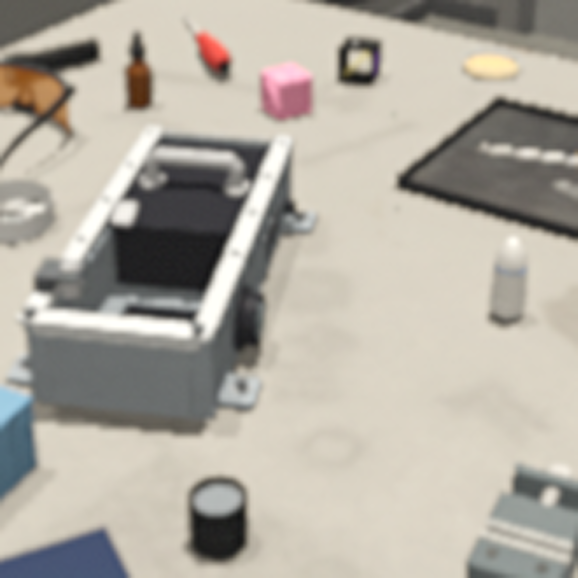

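The picture shows the pink look-alike at full-frame (333,233). The black cube with the violet window is at (352,252), and it is the one meant: it is black and its window faces the scene camera (−x). The housing's lamp port faces −x, its well is at +y, and the lens tube is at (226,295) in the side view. I'm moving closer for a wrist view.

```bash
python3 -m crank '[{"offset":[0.03,0.02,0.014],"spin":0},{"offset":[0.06,0.04,0.028],"spin":0},{"offset":[0.09,0.06,0.042],"spin":0},{"offset":[0.12,0.08,0.056],"spin":0},{"offset":[0.15,0.1,0.07],"spin":0},{"offset":[0.18,0.12,0.084],"spin":0},{"offset":[0.21,0.14,0.1],"spin":0},{"offset":[0.24,0.16,0.11],"spin":0}]' 1
python3 - <<'E'
from h import *
st=manip.read_state();p=manip.camera('wrist')
print(np.round(st['eef_pos'],1),np.round(st['eef_rot'],3));print(np.round(p['hand_eye'],3),p['fx'],p['cx'],p['cy'],p['k1'])
save(p,'w1.png')
print(w2px(p,[480,-328,36],st))
for n in ['filter_cube','cube_window']:
  print(n,[(np.round(d['location']).tolist(),round(d['conf'],2)) for d in manip.search_frame(p,n)])
E
```

```text
clock: 1.97
eef_pos: [415.9, -360.4, 283.2]
eef_rot: [3.14, -0.001, 0.323]
wrist_force: [0.6, -0.9, -0.0]
finger_gap: 94.3
[ 415.9 -360.4  283.2] [ 3.14e+00 -1.00e-03  3.23e-01]
[[-1.00000e-03 -9.60000e-01 -2.80000e-01  8.13340e+01]
 [ 1.00000e+00 -1.00000e-03 -0.00000e+00  8.63000e-01]
 [-0.00000e+00 -2.80000e-01  9.60000e-01 -2.12923e+02]
 [ 0.00000e+00  0.00000e+00  0.00000e+00  1.00000e+00]] 288.3091078215914 254.6211972232567 194.78394448210503 -0.046110486431133434
[[247.05933327 118.08540177]]
filter_cube [([547.0, -254.0, 36.0], 0.82)]
cube_window [([486.0, -335.0, 36.0], 0.7), ([546.0, -256.0, 36.0], 0.56)]
```

View pics/w1.png

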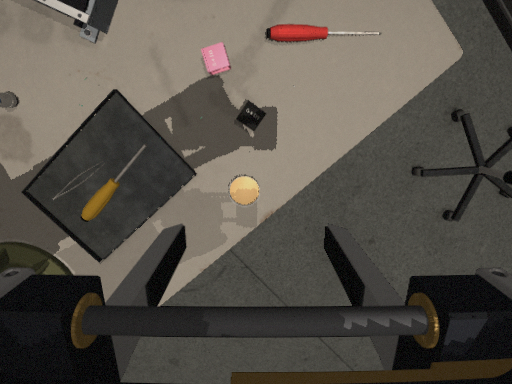

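The wrist view shows the black cube at (251,115), the pink one at (216,58) and the housing at the upper left. I'm moving to above the cube and lower for a closer measurement.

```bash
python3 -m crank '[{"offset":[0.012,0.005,-0.024],"spin":0},{"offset":[0.024,0.01,-0.048],"spin":0},{"offset":[0.036,0.015,-0.072],"spin":0},{"offset":[0.048,0.02,-0.096],"spin":0},{"offset":[0.06,0.025,-0.12],"spin":0},{"offset":[0.066,0.028,-0.143],"spin":0},{"offset":[0.066,0.028,-0.143],"spin":0},{"offset":[0.066,0.028,-0.143],"spin":0}]'
python3 - <<'E'
from h import *
st=manip.read_state();p=manip.camera('wrist')
print(np.round(st['eef_pos'],1),np.round(st['eef_rot'],3))
ms=manip.masks_of(p,'filter_cube')
for m in ms:
  k=m['mask'].astype(np.uint8);cs,_=cv2.findContours(k,0,1)
  c=max(cs,key=cv2.contourArea);b=cv2.boxPoints(cv2.minAreaRect(c));print(round(m['conf'],2),b.tolist(),cv2.contourArea(c))
  w=px2w(p,b,36,st);print(np.round(w,1).tolist(),np.round(w.mean(0),1))
u,v=w2px(p,[480,-330,36],st)[0].astype(int);print(u,v)
s=p['pixels'][v-50:v+50,u-65:u+65,::-1];cv2.imwrite('pics/w2.png',cv2.resize(s,None,fx=6,fy=6,interpolation=2))
save(p,'w2full.png')
E
```

```text
clock: 2.78
eef_pos: [481.1, -332.7, 138.4]
eef_rot: [-3.141, 0.001, 0.326]
wrist_force: [0.4, -0.5, 0.5]
finger_gap: 93.9
[ 481.1 -332.7  138.4] [-3.141e+00  1.000e-03  3.260e-01]
0.89 [[231.34642028808594, 184.0092315673828], [250.99537658691406, 156.17320251464844], [278.2032470703125, 175.3787384033203], [258.55426025390625, 203.2147674560547]] 1036.0
[[474.8, -307.9, 36.0], [511.8, -318.9, 36.0], [501.1, -354.5, 36.0], [463.1, -344.3, 36.0]] [ 487.7 -331.4   36. ]
0.66 [[184.2935791015625, 91.31193542480469], [217.32110595703125, 81.4036865234375], [227.25689697265625, 114.52294921875], [194.2293701171875, 124.43119812011719]] 1075.5
[[554.0, -231.7, 36.0], [574.1, -261.6, 36.0], [545.7, -281.1, 36.0], [524.8, -250.6, 36.0]] [ 549.7 -256.3   36. ]
0.49 [[-1.3471115643134642e-15, 0.0], [29.0, 0.0], [29.0, 44.0], [0.0, 44.0]] 988.0
[[582.9, -28.6, 36.0], [591.1, -58.8, 36.0], [550.1, -65.3, 36.0], [541.2, -34.4, 36.0]] [566.3 -46.8  36. ]
251 185
```

View pics/w2.png

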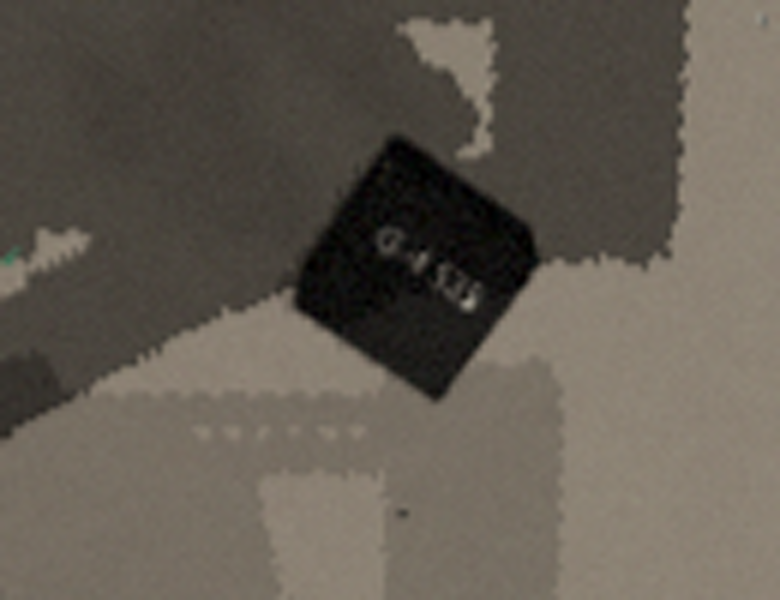

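Run:
```python
from h import *
st=manip.read_state();p=manip.camera('wrist')
c=np.array([[297,300],[437,400],[538,262]])/6+[186,135]
w=px2w(p,c,36,st);print(np.round(w,1));cen=(w[0]+w[2])/2
print('cen',cen,[np.linalg.norm(w[i+1]-w[i]) for i in (0,1)],[np.degrees(np.arctan2(*(w[i+1]-w[i])[1::-1])) for i in (0,1)])
print('tool yaw',np.degrees(st['eef_rot'][2]))
ps=manip.camera('scene')
a=np.arctan2(*(w[1]-w[0])[1::-1])
for k in range(4):
  t=a+k*np.pi/2; print(round(np.degrees(t)),w2px(ps,cen+[17*np.cos(t),17*np.sin(t),-18]).round(1))
m=manip.masks_of(ps,'cube_window');print([(round(q['conf'],2),np.argwhere(q['mask']).mean(0)[::-1]) for q in m])
s=ps['pixels'].astype(int); v=(s[...,2]>s[...,1]+35)&(s[...,0]>s[...,1]+5);v[:, :330]=0;v[:,375:]=0;print(np.argwhere(v[240:265]).mean(0)[::-1]+[0,240])
```

```text
[[ 475.8 -313.7   36. ]
 [ 465.4 -345.2   36. ]
 [ 497.3 -354.5   36. ]]
cen [ 486.52580106 -334.08222163   36.        ] [np.float64(33.18813277612208), np.float64(33.134070358079576)] [np.float64(-108.16291306042868), np.float64(-16.17346986477699)]
tool yaw 18.640077948899872
-108 [[359.  254.9]]
-18 [[357.6 249.6]]
72 [[348.3 249.5]]
162 [[349.6 254.9]]
[(0.85, array([351.22368421, 251.62171053])), (0.66, array([332.25      , 232.31349206])), (0.24, array([242.26291619, 198.05970149]))]
[348.17647059 254.47058824]
```

```bash
python3 -m crank '[{"offset":[0.001,0,-0.01],"spin":-6},{"offset":[0.002,-0.001,-0.02],"spin":-12},{"offset":[0.003,-0.001,-0.03],"spin":-18},{"offset":[0.004,-0.001,-0.04],"spin":-24},{"offset":[0.0055,-0.001,-0.05],"spin":-30},{"offset":[0.0055,-0.0015,-0.06],"spin":-35.8},{"offset":[0.0055,-0.0015,-0.07],"spin":-35.8},{"offset":[0.0055,-0.0015,-0.075],"spin":-35.8}]' 0.7
python3 - <<'E'
from h import *
st=manip.read_state();print(st['eef_rot'],st['eef_pos'])
p=manip.camera('wrist');save(p,'w3.png')
E
```

```text
clock: 3.7
eef_pos: [487.3, -334.7, 64.8]
eef_rot: [3.139, -0.001, -0.296]
wrist_force: [0.2, 0.2, 0.6]
finger_gap: 65.7
[ 3.13894137e+00 -1.26101324e-03 -2.96420152e-01] [ 487.25524086 -334.67194188   64.79215505]
```

View pics/w3.png

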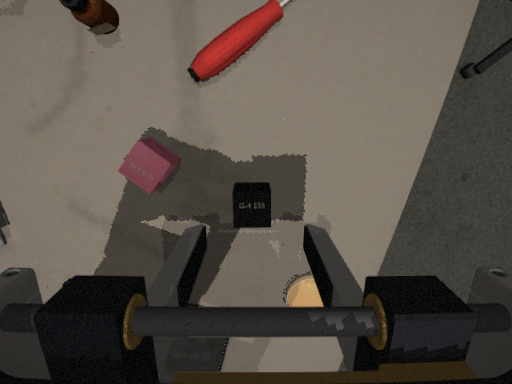

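The cube sits centred between the jaws at (253,208), top face aligned. Quick check of x before descending.

Run:
```python
from h import *
st=manip.read_state();p=manip.camera('wrist')
g=p['pixels'][:,:,:].mean(2)
print(g[180:236,253].round().astype(int).tolist());print(g[222,228:280].round().astype(int).tolist())
w=px2w(p,[[236,228],[271,228],[253,228]],36,st)
yaw=st['eef_rot'][2];ax=np.array([np.cos(yaw),np.sin(yaw)])
for q in w: d=q[:2]-st['eef_pos'][:2];print('along x',d@ax,'along y',d@[-ax[1],ax[0]])
```

```text
[68, 64, 31, 8, 5, 6, 12, 6, 11, 5, 2, 7, 8, 13, 21, 11, 18, 12, 14, 18, 9, 20, 19, 19, 13, 10, 16, 13, 15, 12, 12, 10, 11, 5, 14, 15, 15, 7, 16, 8, 20, 25, 3, 17, 11, 11, 10, 53, 94, 105, 118, 118, 123, 107, 101, 105]
[61, 62, 68, 54, 52, 42, 16, 14, 12, 8, 14, 10, 16, 14, 15, 11, 13, 15, 14, 14, 18, 12, 11, 9, 15, 3, 7, 19, 12, 16, 17, 7, 20, 15, 7, 18, 15, 13, 17, 6, 11, 14, 12, 90, 119, 123, 99, 109, 111, 121, 124, 108]
along x -19.528117310552357 along y 15.875704392343113
along x -19.58054692369888 along y -15.694467217521366
along x -19.548080336216945 along y 0.5438771070286608
```

```bash
python3 -m crank '[{"offset":[-0.0015,0.0005,-0.01],"spin":0},{"offset":[-0.0015,0.0005,-0.02],"spin":0},{"offset":[-0.0015,0.0005,-0.03],"spin":0},{"offset":[-0.0015,0.0005,-0.04],"spin":0},{"offset":[-0.0015,0.0005,-0.046],"spin":0},{"offset":[-0.0015,0.0005,-0.0495],"spin":0},{"offset":[-0.0015,0.0005,-0.0495],"spin":0},{"offset":[-0.0015,0.0005,-0.0495],"spin":0}]'
python3 -m crank '[{"offset":[0,0,0],"spin":0},{"offset":[0,0,0],"spin":0},{"offset":[0,0,0],"spin":0},{"offset":[0,0,0],"spin":0},{"offset":[0,0,0],"spin":0},{"offset":[0,0,0],"spin":0},{"offset":[0,0,0],"spin":0},{"offset":[0,0,0],"spin":0}]' 0.2 15
```

```text
clock: 4.47
eef_pos: [485.8, -334.1, 15.5]
eef_rot: [3.139, -0.001, -0.296]
wrist_force: [0.5, -0.0, 0.0]
finger_gap: 65.9
clock: 5.13
eef_pos: [485.8, -334.1, 15.6]
eef_rot: [3.139, -0.001, -0.296]
wrist_force: [-0.0, 0.5, 0.1]
finger_gap: 19.5
```

Run:
```python
from h import *
p=manip.camera('wrist');q=manip.camera('side')
a=cv2.resize(p['pixels'][150:384,100:420],(640,468));b=cv2.resize(q['pixels'][130:190,230:310],(640,480)) 
cv2.imwrite('pics/w4.png',cv2.resize(np.hstack([a[:,:, ::-1],cv2.resize(b,(624,468))[:,:,::-1]]),(800,296)))
```

```text
(no output)
```

View pics/w4.png

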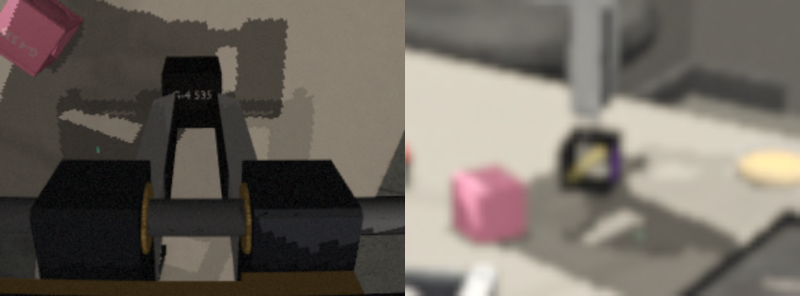

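Run:
```python
from h import *
st=manip.read_state();p=manip.camera('wrist');q=manip.camera('side');s=manip.camera('scene')
print(np.round(st['eef_pos'],1), st['finger_gap'])
for n,X in [('tcp',st['eef_pos']),('cube top',[486,-334,36]),('cube bot',[486,-334,0]),('tip+40',st['eef_pos']+np.array([0,0,40]))]:
  print(n,'wrist',w2px(p,X,st).round(),'side',w2px(q,X).round(1),'scene',w2px(s,X).round(1))
print('wrist crop->full: tips',(100+170/2*1.61/1,150))
a=cv2.resize(q['pixels'][125:185,235:315,::-1],(400,300),interpolation=2);b=cv2.resize(s['pixels'][215:275,310:390,::-1],(400,300),interpolation=2)
cv2.imwrite('pics/w5.png',np.vstack([np.hstack([a,b]),cv2.resize(p['pixels'][150:384,100:420,::-1],(410,300))[:,:400].repeat(1,1) if 0 else np.hstack([cv2.resize(p['pixels'][170:270,190:323,::-1],(400,300),interpolation=2)]*2)]))
```

```text
[ 485.8 -334.1   15.6] 18.681690399911947
tcp wrist [[254. 219.]] side [[266.6 162.3]] scene [[353.5 253.1]]
cube top wrist [[253. 229.]] side [[266.7 156.5]] scene [[354.2 246.4]]
cube bot wrist [[253. 212.]] side [[266.4 166.7]] scene [[352.9 258.1]]
tip+40 wrist [[254. 241.]] side [[266.9 150.7]] scene [[354.9 239.9]]
wrist crop->full: tips (236.85, 150)
```

View pics/w5.png

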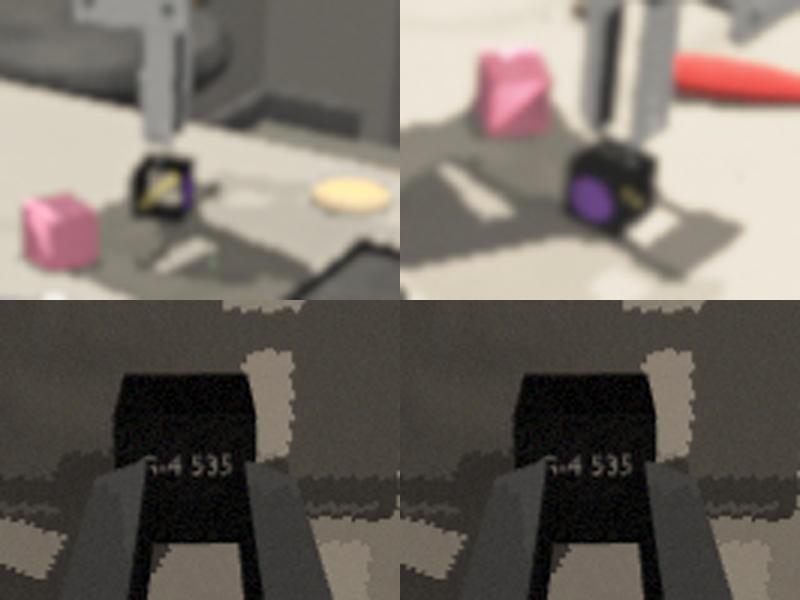

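```bash
python3 -m crank '[{"offset":[0,0,0],"spin":0},{"offset":[0,0,0],"spin":0},{"offset":[0,0,0],"spin":0},{"offset":[0,0,0],"spin":0},{"offset":[0,0,0],"spin":0},{"offset":[0,0,-0.003],"spin":0},{"offset":[0,0,-0.006],"spin":0},{"offset":[0,0,-0.01],"spin":0}]' 0.6
python3 - <<'E'
from h import *
print('hold',manip.hold_point_z,[a for a in dir(manip) if a[0]!='_'])
st=manip.read_state();q=manip.camera('side');s=manip.camera('scene');p=manip.camera('wrist')
y=st['eef_rot'][2];d=np.array([-np.sin(y),np.cos(y),0])*st['finger_gap']/2
print(st['eef_pos'],st['finger_gap'],st['wrist_force'])
for sg in (1,-1):
  for dz in (0,20,30,40): 
    X=st['eef_pos']+sg*d+[0,0,dz];print(sg,dz,w2px(q,X).round(1),w2px(s,X).round(1),w2px(p,X,st).round(1))
a=cv2.resize(q['pixels'][125:185,235:315,::-1],(400,300),interpolation=2);b=cv2.resize(s['pixels'][215:275,310:390,::-1],(400,300),interpolation=2)
cv2.imwrite('pics/w6.png',np.vstack([np.hstack([a,b]),cv2.resize(p['pixels'][160:310,155:355,::-1],(800,600),interpolation=2)[:300]]))
E
```

```text
clock: 6.05
eef_pos: [485.9, -334.1, 5.3]
eef_rot: [3.139, -0.001, -0.296]
wrist_force: [0.3, 1.0, 0.3]
finger_gap: 56.4
hold 18.8 ['Unreachable', 'camera', 'hold_point_z', 'masks_of', 'read_state', 'search_frame', 'sign_off']
[ 485.8637215  -334.12045485    5.28047648] 56.35541758561905 [0.27069632 0.97740737 0.26636725]
1 0 [[263.9 168.4]] [[344.3 252.1]] [[217.8 219. ]]
1 20 [[264.  162.6]] [[344.9 245.7]] [[214.5 228.9]]
1 30 [[264.1 159.7]] [[345.2 242.4]] [[212.7 234.6]]
1 40 [[264.2 156.7]] [[345.5 239.2]] [[210.6 240.9]]
-1 0 [[269.1 162.2]] [[362.2 260.9]] [[289.2 218.9]]
-1 20 [[269.2 156.6]] [[363.  254.3]] [[292.5 228.8]]
-1 30 [[269.3 153.8]] [[363.4 251. ]] [[294.4 234.5]]
-1 40 [[269.4 150.9]] [[363.8 247.7]] [[296.4 240.7]]
```

View pics/w6.png

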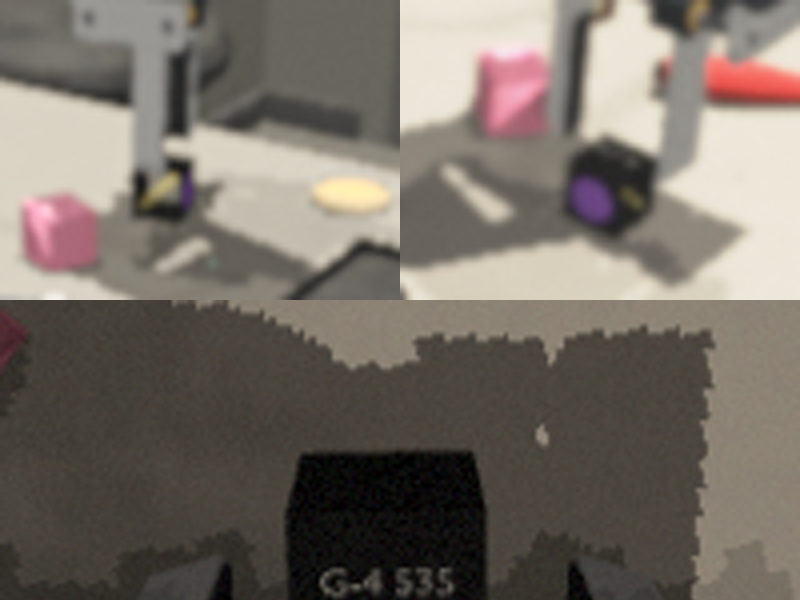

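Fixed cameras and the wrist camera both show the real fingertips about 31 mm above the reported TCP: tips measured at z≈36 with the TCP reported at 5. I'll work with tips = eef_z + 31 and lower by 20 mm, watching the force.

```bash
python3 -m crank '[{"offset":[0,0,-0.004],"spin":0},{"offset":[0,0,-0.008],"spin":0},{"offset":[0,0,-0.012],"spin":0},{"offset":[0,0,-0.016],"spin":0},{"offset":[0,0,-0.019],"spin":0},{"offset":[0,0,-0.0205],"spin":0},{"offset":[0,0,-0.0205],"spin":0},{"offset":[0,0,-0.0205],"spin":0}]'
python3 -m crank '[{"offset":[0,0,0],"spin":0},{"offset":[0,0,0],"spin":0},{"offset":[0,0,0],"spin":0},{"offset":[0,0,0],"spin":0},{"offset":[0,0,0],"spin":0},{"offset":[0,0,0],"spin":0},{"offset":[0,0,0],"spin":0},{"offset":[0,0,0],"spin":0}]' 0.25 15
```

```text
clock: 6.87
eef_pos: [485.6, -334.0, -15.5]
eef_rot: [3.139, 0.0, -0.296]
wrist_force: [0.0, -0.5, -0.0]
finger_gap: 56.3
clock: 7.53
eef_pos: [485.7, -334.0, -15.4]
eef_rot: [3.139, -0.0, -0.296]
wrist_force: [0.7, 0.8, 1.5]
finger_gap: 33.7
```

```bash
python3 -m crank '[{"offset":[0,0,0.006],"spin":0},{"offset":[0,0,0.025],"spin":0},{"offset":[0,0,0.05],"spin":0},{"offset":[0,0.01,0.08],"spin":0},{"offset":[0,0.03,0.11],"spin":0},{"offset":[0,0.055,0.14],"spin":0},{"offset":[0,0.08,0.165],"spin":0},{"offset":[0,0.11,0.18],"spin":0}]'
python3 -m crank '[{"offset":[0.005,0.034,0],"spin":2},{"offset":[0.01,0.068,0],"spin":4},{"offset":[0.015,0.102,0],"spin":6},{"offset":[0.02,0.136,0],"spin":8},{"offset":[0.025,0.17,0],"spin":10},{"offset":[0.03,0.204,0],"spin":12},{"offset":[0.035,0.238,0],"spin":12},{"offset":[0.04,0.265,0],"spin":12}]'
python3 - <<'E'
from h import *
st=manip.read_state();p=manip.camera('wrist');save(p,'w7.png');np.savez('w7.npz',pos=st['eef_pos'],rot=st['eef_rot'])
print(st['eef_pos'],st['eef_rot'],st['wrist_force'],st['finger_gap'])
for n in ['filter_housing','lamp_port','latch_top','seat_floor','hatch_handle','hatch_edge']:
  print(n,[(np.round(d['location']).tolist(),round(d['conf'],2),w2px(p,d['location'],st)[0].round().tolist()) for d in manip.search_frame(p,n)[:3]])
E
```

```text
clock: 8.2
eef_pos: [486.0, -223.7, 167.9]
eef_rot: [3.139, -0.004, -0.297]
wrist_force: [1.2, -0.2, -0.4]
finger_gap: 33.5
clock: 8.87
eef_pos: [525.9, 43.6, 168.4]
eef_rot: [3.139, -0.004, -0.087]
wrist_force: [0.5, -0.2, -0.2]
finger_gap: 33.5
[525.85398984  43.56821827 168.39218187] [ 3.13867375 -0.00396242 -0.08655684] [ 0.53625489 -0.2316251  -0.21326223] 33.491646338117384
filter_housing [([615.0, 108.0, 51.0], 0.77, [188.0, 111.0])]
lamp_port [([612.0, 108.0, 51.0], 0.84, [189.0, 113.0])]
latch_top [([615.0, 112.0, 49.0], 0.73, [186.0, 111.0]), ([602.0, -3.0, 56.0], 0.51, [290.0, 113.0])]
seat_floor [([617.0, 109.0, 50.0], 0.9, [187.0, 109.0])]
hatch_handle [([601.0, -6.0, 55.0], 0.55, [292.0, 114.0])]
hatch_edge [([602.0, 0.0, 53.0], 0.72, [286.0, 113.0])]
```

View pics/w7.png

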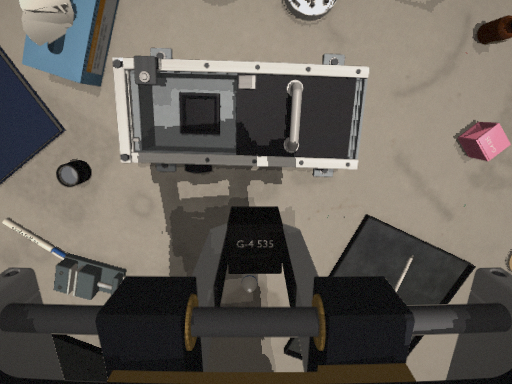

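The picture shows the housing with its lamp port side down (−x world), the seat pocket around (200,113), the hatch edge at u≈236 and the handle at (295,115). The latch is at (147,72), and the cube is held square. Next I'm measuring edge profiles.

Run:
```python
import cv2,numpy as np
g=cv2.cvtColor(cv2.imread('pics/w7.png'),cv2.COLOR_BGR2GRAY).astype(int)
for v in (105,113,122): print('row',v,g[v,112:250].tolist())
for u in (192,200,208): print('col',u,g[52:172,u].tolist())
# long rail outer edges
for u in (160,180,200,220,300,330,350):
  print(u,g[52:80,u].tolist(),'|150',g[145:175,u].tolist())
```

```text
row 105 [150, 148, 151, 149, 193, 212, 214, 214, 216, 215, 219, 218, 213, 214, 169, 81, 87, 146, 113, 81, 114, 150, 152, 150, 149, 150, 137, 94, 50, 52, 56, 52, 53, 53, 53, 52, 51, 55, 49, 51, 54, 118, 144, 145, 146, 148, 148, 126, 126, 125, 129, 145, 149, 145, 149, 149, 146, 147, 129, 147, 148, 147, 147, 145, 145, 146, 136, 85, 37, 36, 33, 21, 18, 27, 39, 38, 39, 45, 38, 44, 41, 46, 44, 45, 40, 43, 43, 41, 46, 45, 45, 46, 48, 45, 45, 48, 47, 45, 46, 45, 45, 47, 32, 24, 34, 47, 52, 33, 101, 145, 157, 156, 158, 155, 156, 156, 156, 157, 153, 158, 157, 106, 84, 81, 58, 52, 52, 53, 50, 51, 48, 54, 51, 49, 49, 52, 50, 53]
row 113 [150, 153, 149, 151, 157, 201, 214, 215, 213, 219, 214, 221, 218, 214, 204, 118, 62, 104, 152, 61, 91, 139, 148, 151, 149, 149, 146, 112, 62, 51, 48, 50, 54, 55, 50, 50, 53, 51, 53, 51, 54, 77, 142, 147, 145, 145, 146, 149, 148, 148, 147, 150, 151, 151, 150, 149, 151, 147, 150, 152, 153, 153, 150, 149, 147, 148, 137, 104, 41, 41, 31, 24, 24, 19, 39, 47, 38, 44, 42, 42, 42, 40, 42, 45, 43, 43, 44, 43, 44, 41, 40, 45, 46, 42, 43, 46, 44, 51, 43, 46, 43, 49, 36, 24,
[... 3606 characters left out ...]
, 49, 48, 48, 48, 47, 47, 31, 152, 212, 223, 171, 110, 94, 91, 118, 200, 221, 167, 127, 126, 125, 133, 139, 141, 138]
330 [151, 130, 141, 156, 157, 158, 155, 148, 203, 171, 173, 173, 144, 217, 221, 224, 224, 223, 222, 220, 221, 224, 220, 204, 122, 37, 49, 49] |150 [48, 48, 49, 51, 49, 51, 47, 50, 47, 51, 50, 51, 30, 145, 213, 228, 230, 227, 224, 225, 224, 222, 222, 170, 126, 134, 136, 148, 158, 159]
350 [149, 147, 147, 147, 149, 146, 150, 147, 148, 149, 150, 147, 149, 143, 213, 222, 224, 225, 224, 222, 225, 222, 221, 221, 212, 76, 37, 47] |150 [164, 163, 161, 162, 145, 124, 124, 126, 125, 130, 127, 121, 136, 131, 166, 223, 229, 229, 217, 203, 210, 217, 222, 218, 183, 153, 153, 152, 151, 153]
```

```bash
cat > fit.py <<'E'
from h import *
p=manip.camera('wrist');st=manip.read_state()
up=px2w(p,[[180,59],[200,59.5],[220,60],[300,63.3],[330,64.7],[350,65.7]],59.5,st)
lo=px2w(p,[[180,163],[200,163.8],[220,164.6],[300,167.5],[330,168.3],[350,169.3]],59.5,st)
for n,w in (('up',up),('lo',lo)):
  k=np.polyfit(w[:,1],w[:,0],1);print(n,'yaw',-np.degrees(np.arctan(k[0])),'x at y=58',np.polyval(k,58),'res',(w[:,0]-np.polyval(k,w[:,1])).round(1))
b=px2w(p,[[179.2,113],[219.5,113],[200,92.5],[200,133.7]],11,st);print(b.round(1),np.linalg.norm(b[0]-b[1]),np.linalg.norm(b[2]-b[3]))
i=px2w(p,[[185.5,113],[214.3,113],[200,98.5],[200,124.5]],5,st);print(i.round(1))
e=px2w(p,[[235.5,105],[235.9,113]],55,st);print('hatch edge',e.round(1))
print('frame',px2w(p,[[128,113]],59,st))
print('handle',px2w(p,[[295,115]],80,st), 'cube bottom', )
print('end -y', px2w(p,[[369,70],[358,168]],59.5,st))
E
python3 fit.py
```

```text
up yaw -7.16022395141747 x at y=58 661.2146299373886 res [-0.1 -0.   0.1 -0.  -0.   0. ]
lo yaw -7.246618831289378 x at y=58 551.0641834540335 res [ 0.1 -0.  -0.1 -0.2  0.2 -0. ]
[[614.2 124.9  11. ]
 [609.5  75.   11. ]
 [635.8  95.8  11. ]
 [586.7 102.6  11. ]] 50.152360309673135 49.63030053911081
[[613.6 118.5   5. ]
 [610.2  82.2   5. ]
 [629.2  97.8   5. ]
 [597.8 102.2   5. ]]
hatch edge [[615.9  51.7  55. ]
 [607.5  52.2  55. ]]
frame [[618.77395636 168.78188603  59.        ]]
handle [[600.18707867  -8.6539601   80.        ]] cube bottom
end -y [[639.19686216 -91.7276227   59.5       ]
 [535.32627734 -80.15430968  59.5       ]]
```

Run:
```python
from h import *
p=manip.camera('wrist');st=manip.read_state()
g=p['pixels'].mean(2).round().astype(int)
print('col245',list(enumerate(g[262:285,245],262)));print('col262',g[262:285,262].tolist());print('c218-230',g[200:236:1,255].tolist())
print('row268',g[268,218:295].tolist()); print('row230',g[230,218:295].tolist())
yaw=st['eef_rot'][2];ax=np.array([np.cos(yaw),np.sin(yaw)])
for v in (218,220,222,271,273,275):
  d=px2w(p,[[255,v]],st['eef_pos'][2]+51.5,st)[0,:2]-st['eef_pos'][:2];print(v,'x',d@ax,'y',d@[-ax[1],ax[0]])
```

```text
col245 [(262, np.int64(15)), (263, np.int64(17)), (264, np.int64(16)), (265, np.int64(9)), (266, np.int64(17)), (267, np.int64(24)), (268, np.int64(17)), (269, np.int64(16)), (270, np.int64(14)), (271, np.int64(11)), (272, np.int64(11)), (273, np.int64(7)), (274, np.int64(78)), (275, np.int64(77)), (276, np.int64(54)), (277, np.int64(80)), (278, np.int64(83)), (279, np.int64(83)), (280, np.int64(86)), (281, np.int64(85)), (282, np.int64(86)), (283, np.int64(84)), (284, np.int64(85))]
col262 [19, 13, 11, 2, 21, 20, 16, 18, 15, 12, 6, 42, 127, 128, 127, 128, 125, 126, 126, 124, 120, 121, 118]
c218-230 [136, 136, 141, 144, 143, 134, 77, 22, 13, 8, 10, 10, 11, 10, 15, 16, 14, 5, 7, 15, 3, 16, 18, 19, 19, 14, 17, 21, 21, 14, 21, 14, 19, 13, 20, 12]
row268 [27, 8, 14, 18, 12, 8, 7, 10, 18, 56, 34, 13, 17, 18, 13, 0, 17, 13, 10, 17, 14, 18, 4, 11, 15, 9, 13, 17, 6, 11, 18, 18, 11, 8, 13, 18, 11, 14, 21, 18, 14, 5, 20, 6, 16, 15, 5, 13, 7, 20, 0, 7, 7, 13, 7, 10, 20, 13, 15, 16, 6, 15, 19, 44, 150, 52, 13, 13, 9, 10, 12, 8, 11, 19, 32, 72, 70]
row230 [78, 74, 83, 80, 76, 79, 79, 80, 58, 27, 22, 15, 20, 7, 13, 21, 4, 18, 20, 21, 17, 15, 20, 20, 17, 20, 16, 19, 18, 15, 18, 19, 17, 21, 16, 17, 19, 21, 20, 24, 24, 16, 20, 19, 22, 21, 20, 22, 18, 12, 19, 12, 20, 19, 11, 21, 18, 18, 20, 20, 24, 22, 20, 26, 16, 42, 67, 72, 69, 72, 78, 80, 78, 78, 75, 80, 77]
218 x 19.998581945401128 y -0.9421343945977312
220 x 18.721986981902393 y -0.941913403156351
222 x 17.439939459461293 y -0.9416924807088154
271 x -15.82865203325348 y -0.9362967950081578
273 x -17.269308546675024 y -0.9360770950769125
275 x -18.717046088149317 y -0.9358574270605666
```

```bash
python3 -m crank '[{"offset":[0.02,0.014,0],"spin":-1},{"offset":[0.04,0.028,0],"spin":-2},{"offset":[0.06,0.042,-0.01],"spin":-2.3},{"offset":[0.08,0.054,-0.03],"spin":-2.3},{"offset":[0.0859,0.0565,-0.055],"spin":-2.3},{"offset":[0.0859,0.0565,-0.08],"spin":-2.3},{"offset":[0.0859,0.0565,-0.1],"spin":-2.3},{"offset":[0.0859,0.0565,-0.11],"spin":-2.3}]'
python3 - <<'E'
from h import *
st=manip.read_state();p=manip.camera('wrist');save(p,'w8.png');print(st['eef_pos'],st['eef_rot'],st['wrist_force'],st['finger_gap'])
E
```

```text
clock: 9.98
eef_pos: [610.7, 96.0, 55.1]
eef_rot: [3.138, -0.0, -0.13]
wrist_force: [-0.3, 0.2, -0.7]
finger_gap: 33.2
[610.73242799  96.01886632  55.05815178] [ 3.13762179e+00 -4.60660437e-05 -1.30067201e-01] [-0.31205651  0.15434313 -0.65863492] 33.18138616603803
```

View pics/w8.png

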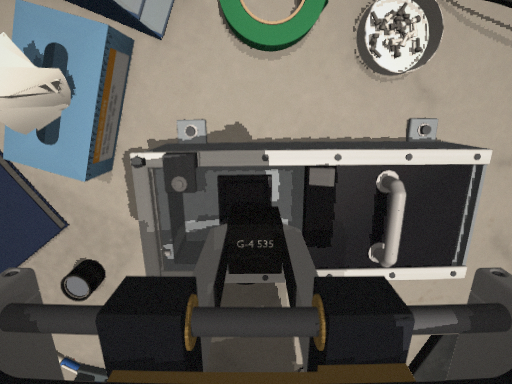

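```bash
sed -i "s/^p=manip.*/p=manip.camera('wrist');z=np.load('w7.npz');st={'eef_pos':z['pos'],'eef_rot':z['rot']};s2=manip.read_state();print(s2['eef_pos'],s2['eef_rot'],s2['clock'],z['pos'])/" fit.py; python3 fit.py | head -8
python3 - <<'E'
from h import *
st=manip.read_state();p=manip.camera('wrist');g=p['pixels'].mean(2).round().astype(int)
print(st['eef_pos'])
for v in (185,200):print('row',v,g[v,195:305].tolist())
for u in (225,235,245,260):print('col',u,g[140:205,u].tolist())
for u in (215,230,245,300,350,400): print(u,g[130:180,u].tolist())
E
```

```text
[611.08844002  96.16305865  56.59315301] [ 3.13784303e+00 -9.27088537e-04 -1.29982144e-01] 10.0833 [525.85398984  43.56821827 168.39218187]
up yaw -7.0167686095607555 x at y=58 660.7279121346775 res [-0.1 -0.   0.1 -0.  -0.   0. ]
lo yaw -7.099185709244168 x at y=58 550.4760131912884 res [ 0.1 -0.  -0.1 -0.2  0.2 -0. ]
[[614.  128.6  11. ]
 [609.4  78.6  11. ]
 [635.7  99.6  11. ]
 [586.5 106.2  11. ]] 50.20738042015444 49.68279355058002
[[613.4 122.2   5. ]
[611.08844002  96.16305865  56.59315301]
row 185 [51, 39, 49, 61, 63, 64, 65, 65, 66, 63, 61, 64, 83, 87, 87, 87, 87, 87, 90, 84, 86, 89, 85, 37, 22, 22, 15, 15, 17, 15, 15, 11, 19, 14, 15, 21, 19, 22, 14, 22, 26, 19, 20, 13, 23, 12, 22, 18, 22, 21, 20, 25, 16, 23, 11, 19, 16, 19, 20, 17, 21, 21, 16, 23, 25, 19, 23, 25, 19, 20, 9, 19, 23, 21, 47, 52, 47, 157, 166, 168, 167, 166, 169, 102, 88, 89, 85, 87, 86, 87, 88, 87, 86, 87, 86, 87, 86, 80, 62, 63, 66, 61, 60, 62, 63, 64, 65, 63, 66, 10]
row 200 [86, 88, 86, 89, 86, 88, 89, 88, 86, 88, 87, 87, 89, 86, 87, 87, 85, 88, 87, 86, 87, 86, 86, 59, 31, 12, 16, 19, 12, 20, 13, 16, 20, 
[... 2092 characters left out ...]
, 18, 15, 21]
300 [159, 158, 160, 159, 159, 161, 159, 158, 128, 90, 91, 78, 64, 59, 57, 53, 59, 58, 58, 83, 176, 223, 228, 223, 226, 225, 226, 224, 222, 226, 228, 228, 227, 229, 222, 148, 67, 63, 65, 64, 65, 62, 62, 65, 66, 62, 63, 66, 64, 63]
350 [162, 160, 164, 163, 166, 162, 147, 88, 87, 89, 91, 81, 62, 61, 58, 59, 53, 56, 67, 129, 196, 220, 224, 223, 225, 225, 223, 222, 220, 224, 227, 224, 225, 228, 197, 113, 54, 51, 51, 53, 54, 56, 52, 48, 54, 51, 51, 52, 50, 51]
400 [159, 158, 159, 160, 161, 160, 160, 100, 88, 86, 90, 78, 60, 57, 57, 59, 58, 56, 65, 97, 202, 222, 220, 225, 225, 225, 221, 221, 220, 222, 221, 221, 222, 215, 173, 46, 45, 45, 42, 43, 46, 40, 39, 41, 41, 42, 40, 43, 42, 43]
```

Run:
```python
from h import *
st=manip.read_state();p=manip.camera('wrist');st=manip.read_state();print(st['eef_pos'],st['eef_rot'])
w=px2w(p,[[217.8,185],[271.3,185],[218.3,200],[271.2,200],[225,174.8],[260,174.2]],11,st)
t=np.radians(-7.1);c,s=np.cos(t),np.sin(t)
for q in w: print(q.round(1),'hx',q[0]*c+q[1]*s,'hy',-q[0]*s+q[1]*c)
u=px2w(p,[[245,150],[300,149.8],[350,149],[400,149.5]],59.5,st)
for q in u: print(q.round(1),'hx',q[0]*c+q[1]*s)
g=p['pixels'].mean(2).round().astype(int)
print(g[240:285,245].tolist())
```

```text
[612.48736469  96.48658512  59.31537748] [ 3.13879832 -0.00515338 -0.12966738]
[632.1 127.6  11. ] hx 611.4829714997458 hy 204.7578391332156
[625.6  78.   11. ] hx 611.1229783795114 hy 154.72680046203305
[617.6 129.5  11. ] hx 596.8188678670879 hy 204.88857653553987
[611.   79.8  11. ] hx 596.457432347505 hy 154.68154555605594
[640.8 119.4  11. ] hx 621.1598878666147 hy 197.68832155702162
[637.2  87.2  11. ] hx 621.4917088356087 hy 165.28253458209167
[666.9  95.6  59.5] hx 649.9557198044953
[661.8  55.4  59.5] hx 649.8677198703509
[657.7  18.4  59.5] hx 650.3425901661548
[652.6 -19.1  59.5] hx 649.9552107623509
[18, 21, 18, 25, 65, 56, 20, 12, 19, 5, 17, 12, 13, 20, 19, 11, 21, 19, 21, 17, 14, 17, 5, 18, 1, 13, 20, 20, 12, 20, 14, 14, 12, 28, 89, 87, 87, 89, 90, 89, 93, 91, 25, 21, 51]
```

```bash
python3 -m crank '[{"offset":[0,0.003,0],"spin":0.2},{"offset":[0,0.006,0],"spin":0.3},{"offset":[0,0.008,0],"spin":0.3},{"offset":[0,0.008,0],"spin":0.3},{"offset":[0,0.008,0],"spin":0.3},{"offset":[0,0.008,0],"spin":0.3},{"offset":[0,0.008,0],"spin":0.3},{"offset":[0,0.008,0],"spin":0.3}]'
cat > seat.py <<'E'
from h import *
s1=manip.read_state();p=manip.camera('wrist');s2=manip.read_state();st=s1
print(s1['eef_pos'].round(2),s2['eef_pos'].round(2),s1['eef_rot'].round(4),s2['eef_rot'].round(4))
g=cv2.GaussianBlur(p['pixels'].mean(2),(3,3),0)
def edge(a,i0,i1,sgn):
    d=np.diff(a[i0:i1])*sgn;k=int(np.argmax(d));lo=max(k-1,0);w=np.clip(d[lo:k+2],0,None);return i0+(w*np.arange(lo,lo+len(w))).sum()/w.sum()+.5
t=np.radians(-7.1);c,s=np.cos(t),np.sin(t);yaw=st['eef_rot'][2]
H=lambda q:(round(q[0]*c+q[1]*s,1),round(-q[0]*s+q[1]*c,1))
print('tcp',H(st['eef_pos']))
for v in (182,190,198): 
    L=edge(g[v],190,245,-1);R_=edge(g[v],258,300,1);w=px2w(p,[[L,v],[R_,v]],11,st);print(v,L,R_,H(w[0]),H(w[1]),'mid y',(H(w[0])[1]+H(w[1])[1])/2)
for u in (232,245,258):
    V=edge(g[:,u],164,190,-1);print(u,V,'cx',H(px2w(p,[[u,V]],11,st)[0])[0]-25)
for u in (300,350,400):
    V=edge(g[:,u],140,158,1);print('rail',u,V,H(px2w(p,[[u,V]],59.5,st)[0])[0]-55)
V=edge(g[:,245],262,285,1);d=px2w(p,[[245,V]],st['eef_pos'][2]+51.5,st)[0];print('cube near edge',V,H(d)[0]+17)
E
python3 seat.py
```

```text
clock: 10.85
eef_pos: [612.5, 104.4, 59.3]
eef_rot: [3.139, -0.005, -0.125]
wrist_force: [-0.1, 0.3, -0.8]
finger_gap: 33.5
[612.49 104.42  59.32] [612.49 104.43  59.28] [ 3.1388 -0.0051 -0.1246] [ 3.1388 -0.0051 -0.1246]
tcp (np.float64(594.9), np.float64(179.3))
182 227.2363001103347 280.773203236554 (np.float64(613.2), np.float64(203.8)) (np.float64(613.1), np.float64(153.9)) mid y 178.85000000000002
190 227.43721013200144 280.6987915407855 (np.float64(605.5), np.float64(203.8)) (np.float64(605.4), np.float64(153.8)) mid y 178.8
198 227.5795698924731 280.5540758676352 (np.float64(597.6), np.float64(203.9)) (np.float64(597.5), np.float64(153.7)) mid y 178.8
232 174.5463347164592 cx 595.3
245 174.33918869974647 cx 595.4
258 174.3892076012908 cx 595.4
rail 300 149.71894648595782 594.1
rail 350 149.73946304849883 594.2
rail 400 150.32489102660455 593.9
cube near edge 273.39182282793865 594.3
```

```bash
python3 -m crank '[{"offset":[0,0,-0.01],"spin":0},{"offset":[0,0,-0.022],"spin":0},{"offset":[0,0,-0.034],"spin":0},{"offset":[0,0,-0.046],"spin":0},{"offset":[0,0,-0.054],"spin":0},{"offset":[0,0,-0.058],"spin":0},{"offset":[0,0,-0.06],"spin":0},{"offset":[0,0,-0.06],"spin":0}]'
python3 -m crank '[{"offset":[0,0,-0.0015],"spin":0},{"offset":[0,0,-0.003],"spin":0},{"offset":[0,0,-0.0045],"spin":0},{"offset":[0,0,-0.006],"spin":0},{"offset":[0,0,-0.0075],"spin":0},{"offset":[0,0,-0.009],"spin":0},{"offset":[0,0,-0.0095],"spin":0},{"offset":[0,0,-0.0095],"spin":0}]'
```

```text
clock: 11.57
eef_pos: [612.4, 104.4, -1.1]
eef_rot: [3.139, -0.005, -0.125]
wrist_force: [0.3, -0.1, -0.4]
finger_gap: 33.3
clock: 12.23
eef_pos: [612.6, 104.4, -10.4]
eef_rot: [3.139, -0.005, -0.125]
wrist_force: [0.4, -0.1, 1.2]
finger_gap: 33.5
```

```bash
python3 -m crank '[{"offset":[0,0,0],"spin":0},{"offset":[0,0,0],"spin":0},{"offset":[0,0,0],"spin":0},{"offset":[0,0,0],"spin":0},{"offset":[0,0,0],"spin":0},{"offset":[0,0,0],"spin":0},{"offset":[0,0,0],"spin":0},{"offset":[0,0,0],"spin":0}]' 0.55
python3 -m crank '[{"offset":[0,0,0.005],"spin":0},{"offset":[0,0,0.015],"spin":0},{"offset":[0,0,0.03],"spin":0},{"offset":[0,0,0.05],"spin":0},{"offset":[0,0,0.07],"spin":0},{"offset":[0,0,0.09],"spin":0},{"offset":[0,0,0.105],"spin":0},{"offset":[0,0,0.11],"spin":0}]'
python3 -m crank '[{"offset":[-0.02,-0.01,0.01],"spin":0},{"offset":[-0.04,-0.02,0.02],"spin":0},{"offset":[-0.06,-0.03,0.03],"spin":0},{"offset":[-0.07,-0.04,0.03],"spin":0},{"offset":[-0.07,-0.04,0.03],"spin":0},{"offset":[-0.07,-0.04,0.03],"spin":0},{"offset":[-0.07,-0.04,0.03],"spin":0},{"offset":[-0.07,-0.04,0.03],"spin":0}]'
python3 - <<'E'
from h import *
st=manip.read_state();p=manip.camera('wrist');print(st['eef_pos'],st['eef_rot']);save(p,'w9.png')
hc=np.array([594.6,178.8]);t=np.radians(-7.1);Rm=np.array([[np.cos(t),-np.sin(t)],[np.sin(t),np.cos(t)]])
def W(x,y,z): return np.r_[Rm@(hc+[x,y-58]),z]
print('cube top corners exp',w2px(p,[W(a,58+b,41) for a,b in((-17,-17),(-17,17),(17,17),(17,-17))],st).round(1).tolist())
print('handle exp',w2px(p,W(0,-51.4,75),st))
s=p['pixels'][60:210,130:400,::-1];s=np.clip(s.astype(float)*1.6,0,255).astype(np.uint8);cv2.imwrite('pics/w9c.png',cv2.resize(s,(792,440),interpolation=2))
E
```

```text
clock: 12.9
eef_pos: [612.6, 104.4, -10.4]
eef_rot: [3.139, -0.005, -0.125]
wrist_force: [0.2, -0.1, -0.9]
finger_gap: 51.7
clock: 13.57
eef_pos: [613.8, 104.6, 103.3]
eef_rot: [3.14, -0.01, -0.125]
wrist_force: [0.6, -0.7, -0.4]
finger_gap: 51.6
clock: 14.23
eef_pos: [544.1, 65.0, 132.8]
eef_rot: [3.14, -0.009, -0.124]
wrist_force: [0.7, 0.5, -0.8]
finger_gap: 51.6
[544.0893375   65.00330587 132.83315673] [ 3.13974373 -0.00885627 -0.12415244]
cube top corners exp [[225.0, 147.4], [192.9, 147.5], [191.1, 114.2], [224.2, 114.0]]
handle exp [[320.74313382 133.05067257]]
```

View pics/w9c.png

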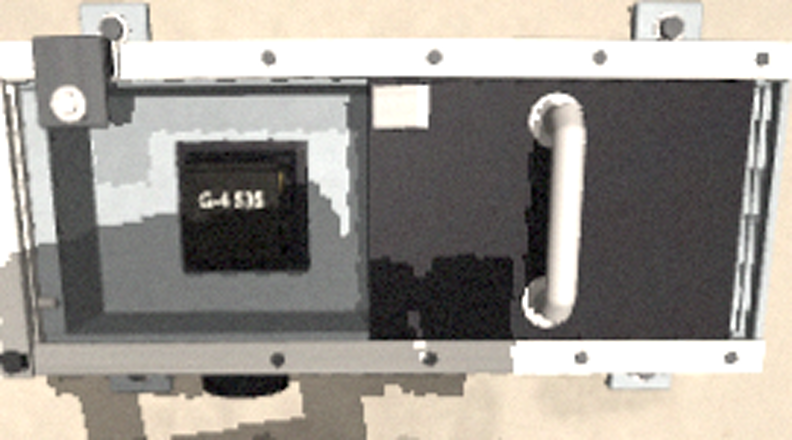

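The cube sits in the seat, its top at crop (245,215), within about a pixel of the projected position. Its label has the same orientation as when it was picked up, so the window faces −x. The hatch handle is at crop (567,215), about y = −53.7 mm in the housing. Next I'll grip the bar.

```bash
python3 -m crank '[{"offset":[0.014,-0.018,0],"spin":0},{"offset":[0.028,-0.036,0],"spin":0},{"offset":[0.042,-0.054,0],"spin":0},{"offset":[0.0542,-0.0719,0],"spin":0},{"offset":[0.0542,-0.0719,-0.01],"spin":0},{"offset":[0.0542,-0.0719,-0.025],"spin":0},{"offset":[0.0542,-0.0719,-0.035],"spin":0},{"offset":[0.0542,-0.0719,-0.04],"spin":0}]'
python3 - <<'E'
from h import *
st=manip.read_state();p=manip.camera('wrist');print(st['eef_pos'],st['eef_rot']);save(p,'w10.png')
g=p['pixels'].mean(2).round().astype(int)
for v in (190,200,210): print(v,g[v,215:300].tolist())
print(w2px(p,np.r_[st['eef_pos'][:2],75],st))
E
```

```text
clock: 14.95
eef_pos: [597.3, -6.2, 90.6]
eef_rot: [3.14, -0.006, -0.124]
wrist_force: [-0.5, -0.5, -0.4]
finger_gap: 51.5
[597.31701908  -6.22723205  90.5932828 ] [ 3.13967869 -0.00583497 -0.12364332]
190 [7, 16, 21, 20, 13, 20, 7, 14, 19, 14, 20, 23, 12, 21, 20, 17, 14, 24, 22, 19, 23, 19, 20, 16, 21, 14, 15, 21, 14, 14, 19, 8, 65, 79, 83, 93, 91, 95, 97, 94, 96, 89, 83, 72, 34, 7, 8, 16, 22, 15, 23, 18, 25, 16, 17, 14, 23, 22, 19, 20, 14, 13, 20, 21, 19, 10, 15, 11, 25, 15, 18, 19, 23, 18, 21, 16, 18, 13, 21, 16, 16, 17, 10, 18, 20]
200 [16, 16, 17, 16, 22, 17, 21, 17, 14, 10, 14, 9, 20, 2, 18, 20, 22, 19, 16, 24, 16, 11, 17, 17, 12, 23, 21, 16, 14, 20, 9, 9, 49, 75, 85, 87, 90, 92, 99, 95, 95, 88, 84, 72, 30, 17, 20, 15, 20, 17, 21, 21, 21, 19, 17, 21, 18, 11, 18, 13, 15, 20, 21, 19, 14, 21, 16, 13, 22, 18, 19, 13, 19, 15, 20, 22, 20, 20, 18, 19, 15, 23, 19, 10, 20]
210 [24, 14, 22, 21, 11, 16, 11, 19, 18, 16, 18, 20, 20, 18, 19, 15, 15, 19, 17, 14, 12, 14, 19, 14, 18, 10, 22, 6, 22, 17, 17, 16, 45, 71, 84, 85, 91, 92, 95, 97, 95, 87, 81, 75, 32, 17, 20, 17, 9, 11, 21, 16, 14, 21, 17, 21, 19, 21, 13, 12, 19, 16, 15, 22, 13, 19, 12, 24, 16, 23, 15, 21, 20, 15, 15, 22, 22, 17, 13, 3, 15, 11, 22, 19, 15]
[[253.53307551 212.19161623]]
```

```bash
python3 -m crank '[{"offset":[0,0,-0.01],"spin":0},{"offset":[0,0,-0.022],"spin":0},{"offset":[0,0,-0.034],"spin":0},{"offset":[0,0,-0.045],"spin":0},{"offset":[0,0,-0.053],"spin":0},{"offset":[0,0,-0.058],"spin":0},{"offset":[0,0,-0.058],"spin":0},{"offset":[0,0,-0.058],"spin":0}]'
python3 -m crank '[{"offset":[0,0,0],"spin":0},{"offset":[0,0,0],"spin":0},{"offset":[0,0,0],"spin":0},{"offset":[0,0,0],"spin":0},{"offset":[0,0,0],"spin":0},{"offset":[0,0,0],"spin":0},{"offset":[0,0,0],"spin":0},{"offset":[0,0,0],"spin":0}]' 0 25
python3 -c "
from h import *
print(manip.read_state()['wrist_force'])"
```

```text
clock: 15.67
eef_pos: [597.4, -6.3, 32.5]
eef_rot: [3.14, -0.006, -0.124]
wrist_force: [0.5, -0.3, 0.4]
finger_gap: 51.5
clock: 16.33
eef_pos: [597.4, -6.1, 32.6]
eef_rot: [3.14, -0.006, -0.123]
wrist_force: [-0.1, 1.1, 1.5]
finger_gap: 9.0
[-0.09707434  1.06254907  1.50779739]
```

```bash
python3 -m crank '[{"offset":[0.0005,0.004,0],"spin":0},{"offset":[0.0011,0.009,0],"spin":0},{"offset":[0.0018,0.0145,0],"spin":0},{"offset":[0.0025,0.02,0],"spin":0},{"offset":[0.0031,0.025,0],"spin":0},{"offset":[0.0037,0.03,0],"spin":0},{"offset":[0.0044,0.035,0],"spin":0},{"offset":[0.005,0.04,0],"spin":0}]'
python3 -m crank '[{"offset":[0.0006,0.005,0],"spin":0},{"offset":[0.0012,0.01,0],"spin":0},{"offset":[0.0019,0.015,0],"spin":0},{"offset":[0.0025,0.02,0],"spin":0},{"offset":[0.0031,0.025,0],"spin":0},{"offset":[0.0037,0.03,0],"spin":0},{"offset":[0.0042,0.034,0],"spin":0},{"offset":[0.0046,0.037,0],"spin":0}]'
```

```text
clock: 17.0
eef_pos: [602.5, 34.4, 32.6]
eef_rot: [3.14, -0.006, -0.123]
wrist_force: [-0.4, -2.5, 0.1]
finger_gap: 9.1
clock: 17.67
eef_pos: [607.1, 71.9, 32.6]
eef_rot: [3.14, -0.006, -0.123]
wrist_force: [-0.9, -3.6, 0.9]
finger_gap: 8.9
```

```bash
python3 -m crank '[{"offset":[0.0002,0.0015,0],"spin":0},{"offset":[0.0004,0.003,0],"spin":0},{"offset":[0.0006,0.0045,0],"spin":0},{"offset":[0.0007,0.006,0],"spin":0},{"offset":[0.0009,0.0075,0],"spin":0},{"offset":[0.0011,0.009,0],"spin":0},{"offset":[0.0013,0.0105,0],"spin":0},{"offset":[0.0015,0.012,0],"spin":0}]'
python3 -m crank '[{"offset":[0.0001,0.001,0],"spin":0},{"offset":[0.0003,0.002,0],"spin":0},{"offset":[0.0004,0.003,0],"spin":0},{"offset":[0.0005,0.004,0],"spin":0},{"offset":[0.0006,0.005,0],"spin":0},{"offset":[0.0007,0.006,0],"spin":0},{"offset":[0.0009,0.007,0],"spin":0},{"offset":[0.001,0.008,0],"spin":0}]'
python3 -m crank '[{"offset":[0.0001,0.0005,0],"spin":0},{"offset":[0.0001,0.001,0],"spin":0},{"offset":[0.0002,0.0015,0],"spin":0},{"offset":[0.0002,0.002,0],"spin":0},{"offset":[0.0003,0.0025,0],"spin":0},{"offset":[0.0004,0.003,0],"spin":0},{"offset":[0.0004,0.0035,0],"spin":0},{"offset":[0.0005,0.004,0],"spin":0}]'
```

```text
clock: 18.33
eef_pos: [608.6, 84.0, 32.6]
eef_rot: [3.14, -0.006, -0.123]
wrist_force: [-0.5, -4.1, 0.6]
finger_gap: 9.1
clock: 19.0
eef_pos: [609.5, 91.7, 32.6]
eef_rot: [3.139, -0.005, -0.123]
wrist_force: [-1.5, -7.2, 2.5]
finger_gap: 9.2
clock: 19.67
eef_pos: [609.9, 95.0, 32.6]
eef_rot: [3.138, -0.005, -0.124]
wrist_force: [-1.8, -7.0, 2.0]
finger_gap: 9.0
```

```bash
python3 -m crank '[{"offset":[0.0001,0.0005,0],"spin":0},{"offset":[0.0001,0.001,0],"spin":0},{"offset":[0.0002,0.0015,0],"spin":0},{"offset":[0.0002,0.002,0],"spin":0},{"offset":[0.0003,0.0025,0],"spin":0},{"offset":[0.0003,0.0027,0],"spin":0},{"offset":[0.0004,0.003,0],"spin":0},{"offset":[0.0004,0.003,0],"spin":0}]'
python3 -m crank '[{"offset":[0,0.0003,0],"spin":0},{"offset":[0.0001,0.0006,0],"spin":0},{"offset":[0.0001,0.0009,0],"spin":0},{"offset":[0.0002,0.0012,0],"spin":0},{"offset":[0.0002,0.0015,0],"spin":0},{"offset":[0.0002,0.0018,0],"spin":0},{"offset":[0.0003,0.0021,0],"spin":0},{"offset":[0.0003,0.0024,0],"spin":0}]'
```

```text
clock: 20.33
eef_pos: [610.2, 97.3, 32.6]
eef_rot: [3.137, -0.005, -0.124]
wrist_force: [-2.2, -7.7, 1.8]
finger_gap: 9.3
clock: 21.0
eef_pos: [610.4, 99.3, 32.6]
eef_rot: [3.136, -0.005, -0.124]
wrist_force: [-1.0, -6.8, 2.5]
finger_gap: 9.1
```

```bash
python3 -m crank '[{"offset":[0,0.0003,0],"spin":0},{"offset":[0.0001,0.0006,0],"spin":0},{"offset":[0.0001,0.0009,0],"spin":0},{"offset":[0.0002,0.0012,0],"spin":0},{"offset":[0.0002,0.0015,0],"spin":0},{"offset":[0.0002,0.0018,0],"spin":0},{"offset":[0.0003,0.0021,0],"spin":0},{"offset":[0.0003,0.0024,0],"spin":0}]'
python3 -m crank '[{"offset":[0,0.0003,0],"spin":0},{"offset":[0.0001,0.0006,0],"spin":0},{"offset":[0.0001,0.0009,0],"spin":0},{"offset":[0.0002,0.0012,0],"spin":0},{"offset":[0.0002,0.0015,0],"spin":0},{"offset":[0.0002,0.0018,0],"spin":0},{"offset":[0.0003,0.0021,0],"spin":0},{"offset":[0.0003,0.0024,0],"spin":0}]'
```

```text
clock: 21.67
eef_pos: [610.7, 101.3, 32.6]
eef_rot: [3.136, -0.004, -0.124]
wrist_force: [-0.5, -6.9, 1.5]
finger_gap: 9.1
clock: 22.33
eef_pos: [610.9, 103.2, 32.6]
eef_rot: [3.135, -0.004, -0.125]
wrist_force: [-2.0, -6.3, 1.6]
finger_gap: 9.1
```

```bash
python3 -m crank '[{"offset":[0,0.0003,0],"spin":0},{"offset":[0.0001,0.0006,0],"spin":0},{"offset":[0.0001,0.0009,0],"spin":0},{"offset":[0.0002,0.0012,0],"spin":0},{"offset":[0.0002,0.0015,0],"spin":0},{"offset":[0.0002,0.0018,0],"spin":0},{"offset":[0.0003,0.0021,0],"spin":0},{"offset":[0.0003,0.0024,0],"spin":0}]'
python3 -m crank '[{"offset":[0,0.0002,0],"spin":0},{"offset":[0.0001,0.0004,0],"spin":0},{"offset":[0.0001,0.0006,0],"spin":0},{"offset":[0.0001,0.0008,0],"spin":0},{"offset":[0.0001,0.001,0],"spin":0},{"offset":[0.0001,0.0012,0],"spin":0},{"offset":[0.0002,0.0014,0],"spin":0},{"offset":[0.0002,0.0016,0],"spin":0}]'
```

```text
clock: 23.0
eef_pos: [611.2, 104.6, 32.6]
eef_rot: [3.133, -0.004, -0.125]
wrist_force: [0.0, -10.2, 1.0]
finger_gap: 9.1
clock: 23.67
eef_pos: [611.4, 105.2, 32.6]
eef_rot: [3.132, -0.004, -0.125]
wrist_force: [-1.5, -9.8, 2.5]
finger_gap: 8.9
```

```bash
python3 -m crank '[{"offset":[0.0001,0.0005,0],"spin":0},{"offset":[0.0001,0.0008,0],"spin":0},{"offset":[0.0001,0.0011,0],"spin":0},{"offset":[0.0002,0.0014,0],"spin":0},{"offset":[0.0002,0.0017,0],"spin":0},{"offset":[0.0002,0.002,0],"spin":0},{"offset":[0.0003,0.0022,0],"spin":0},{"offset":[0.0003,0.0024,0],"spin":0}]'
python3 -m crank '[{"offset":[0.0001,0.0005,0],"spin":0},{"offset":[0.0001,0.0008,0],"spin":0},{"offset":[0.0001,0.0011,0],"spin":0},{"offset":[0.0002,0.0014,0],"spin":0},{"offset":[0.0002,0.0017,0],"spin":0},{"offset":[0.0002,0.002,0],"spin":0},{"offset":[0.0003,0.0022,0],"spin":0},{"offset":[0.0003,0.0024,0],"spin":0}]'
```

```text
clock: 24.33
eef_pos: [611.7, 106.4, 32.6]
eef_rot: [3.13, -0.004, -0.126]
wrist_force: [-1.0, -12.4, 2.0]
finger_gap: 9.0
clock: 25.0
eef_pos: [612.0, 107.5, 32.6]
eef_rot: [3.128, -0.004, -0.126]
wrist_force: [-1.5, -12.4, 1.9]
finger_gap: 9.2
```

```bash
python3 -m crank '[{"offset":[0,0.0004,0],"spin":0},{"offset":[0,0.0007,0],"spin":0},{"offset":[0.0001,0.001,0],"spin":0},{"offset":[0.0001,0.0012,0],"spin":0},{"offset":[0.0001,0.0014,0],"spin":0},{"offset":[0.0001,0.0016,0],"spin":0},{"offset":[0.0002,0.0018,0],"spin":0},{"offset":[0.0002,0.0018,0],"spin":0}]'
```

```text
clock: 25.67
eef_pos: [612.2, 108.0, 32.6]
eef_rot: [3.126, -0.004, -0.126]
wrist_force: [-1.0, -13.1, 2.3]
finger_gap: 9.0
```

```bash
python3 -m crank '[{"offset":[0,0.0004,0],"spin":0},{"offset":[0,0.0007,0],"spin":0},{"offset":[0.0001,0.001,0],"spin":0},{"offset":[0.0001,0.0012,0],"spin":0},{"offset":[0.0001,0.0014,0],"spin":0},{"offset":[0.0001,0.0016,0],"spin":0},{"offset":[0.0002,0.0018,0],"spin":0},{"offset":[0.0002,0.0018,0],"spin":0}]'
```

```text
clock: 26.33
eef_pos: [612.6, 108.8, 32.6]
eef_rot: [3.125, -0.004, -0.127]
wrist_force: [1.1, -10.2, 1.3]
finger_gap: 9.6
```

```bash
python3 -m crank '[{"offset":[0,0.0004,0],"spin":0},{"offset":[0,0.0007,0],"spin":0},{"offset":[0,0.001,0],"spin":0},{"offset":[0,0.0012,0],"spin":0},{"offset":[0,0.0014,0],"spin":0},{"offset":[0,0.0014,0],"spin":0},{"offset":[0,0.0014,0],"spin":0},{"offset":[0,0.0014,0],"spin":0}]'; python3 -c "
from h import *
for i in range(4): manip.camera('wrist') if i else 0; s=manip.read_state(); print(s['wrist_force'].round(1),s['eef_pos'].round(2))"
```

```text
clock: 27.0
eef_pos: [612.7, 109.1, 32.6]
eef_rot: [3.123, -0.004, -0.127]
wrist_force: [-0.0, -11.0, 0.9]
finger_gap: 9.0
[ -0.  -11.    0.9] [612.67 109.13  32.62]
[ -0.1 -10.7   1.5] [612.66 109.16  32.6 ]
[ -1.  -10.4   2. ] [612.66 109.14  32.61]
[ -0.2 -11.7   1.4] [612.65 109.15  32.59]
```

```bash
python3 -m crank '[{"offset":[0,0.0004,0],"spin":0},{"offset":[0,0.0007,0],"spin":0},{"offset":[0,0.001,0],"spin":0},{"offset":[0,0.0012,0],"spin":0},{"offset":[0,0.0014,0],"spin":0},{"offset":[0,0.0016,0],"spin":0},{"offset":[0,0.0016,0],"spin":0},{"offset":[0,0.0016,0],"spin":0}]'; python3 -c "
from h import *
for i in range(3): manip.camera('wrist') if i else 0; s=manip.read_state(); print(s['wrist_force'].round(1),s['eef_pos'].round(2))"
```

```text
clock: 27.82
eef_pos: [612.8, 109.6, 32.6]
eef_rot: [3.122, -0.004, -0.127]
wrist_force: [-0.3, -12.0, 1.6]
finger_gap: 9.1
[ -0.3 -12.    1.6] [612.75 109.57  32.61]
[ -0.4 -11.3   2. ] [612.73 109.55  32.61]
[ -0.3 -11.7   1.9] [612.73 109.55  32.61]
```

```bash
python3 -m crank '[{"offset":[0,-0.0005,0],"spin":0},{"offset":[0,-0.001,0],"spin":0},{"offset":[-0.0001,-0.0015,0],"spin":0},{"offset":[-0.0001,-0.002,0],"spin":0},{"offset":[-0.0002,-0.0025,0],"spin":0},{"offset":[-0.0002,-0.003,0],"spin":0},{"offset":[-0.0002,-0.003,0],"spin":0},{"offset":[-0.0002,-0.003,0],"spin":0}]'
```

```text
clock: 28.58
eef_pos: [612.5, 107.8, 32.6]
eef_rot: [3.123, -0.004, -0.127]
wrist_force: [-0.8, 5.9, 0.2]
finger_gap: 9.5
```

The pull is held: +5.9 N backward with the hatch not following. Without the latch the pin would push it back, so it is latched. Relaxing and releasing.

```bash
python3 -m crank '[{"offset":[0,0.0003,0],"spin":0},{"offset":[0,0.0005,0],"spin":0},{"offset":[0,0.0005,0],"spin":0},{"offset":[0,0.0005,0],"spin":0},{"offset":[0,0.0005,0],"spin":0},{"offset":[0,0.0005,0],"spin":0},{"offset":[0,0.0005,0],"spin":0},{"offset":[0,0.0005,0],"spin":0}]' 0.3
python3 -m crank '[{"offset":[0,0,0.01],"spin":0},{"offset":[0,0,0.03],"spin":0},{"offset":[0,0,0.05],"spin":0},{"offset":[0,0,0.07],"spin":0},{"offset":[-0.02,0,0.09],"spin":0},{"offset":[-0.04,0,0.1],"spin":0},{"offset":[-0.06,0,0.1],"spin":0},{"offset":[-0.07,0,0.1],"spin":0}]'
python3 -m crank '[{"offset":[0,0,0],"spin":0},{"offset":[0,0,0],"spin":0},{"offset":[0,0,0],"spin":0},{"offset":[0,0,0],"spin":0},{"offset":[0,0,0],"spin":0},{"offset":[0,0,0],"spin":0},{"offset":[0,0,0],"spin":0},{"offset":[0,0,0],"spin":0}]'
python3 - <<'E'
from h import *
st=manip.read_state();p=manip.camera('wrist');print(st['eef_pos'],st['eef_rot'],st['wrist_force'])
hc=np.array([594.6,178.8]);t=np.radians(-7.1);Rm=np.array([[np.cos(t),-np.sin(t)],[np.sin(t),np.cos(t)]])
def W(x,y,z): return np.r_[Rm@(hc+[x,y-58]),z]
for y in (50,55,60,65): print(y,w2px(p,W(0,y,75),st))
b=w2px(p,[W(-40,122,59),W(40,100,78),W(0,60,75)],st);print(b)
u,v=b[2].astype(int)
v=int(w2px(p,W(0,60,75),st)[0,1]);g=p['pixels'].mean(2).round().astype(int);a=g[v];print(u,v,a[u-40:u+40].tolist())
s=p['pixels'][max(v-75,0):v+75,max(u-100,0):u+100,::-1];s=np.clip(s.astype(float)*1.6,0,255).astype(np.uint8);cv2.imwrite('pics/w11.png',cv2.resize(s,None,fx=4,fy=4,interpolation=2))
E
```

```text
clock: 29.25
eef_pos: [612.6, 108.3, 32.6]
eef_rot: [3.123, -0.004, -0.127]
wrist_force: [-0.5, 1.2, -0.2]
finger_gap: 28.1
clock: 29.92
eef_pos: [541.3, 108.4, 134.3]
eef_rot: [3.124, -0.006, -0.126]
wrist_force: [-0.3, 0.9, 0.2]
finger_gap: 28.1
clock: 30.58
eef_pos: [541.4, 108.4, 134.1]
eef_rot: [3.124, -0.006, -0.127]
wrist_force: [-0.5, -0.8, -0.4]
finger_gap: 28.5
[541.40925763 108.3569477  134.13496726] [ 3.12386643 -0.00583125 -0.12651256] [-0.48550008 -0.82664938 -0.37448082]
50 [[256.22039378 123.82987023]]
55 [[250.79145956 123.85184666]]
60 [[245.35950138 123.87617722]]
65 [[239.92505536 123.90286417]]
[[184.57701717 164.36894807]
 [199.14074997  77.64968773]
 [245.35950138 123.87617722]]
245 123 [38, 38, 43, 39, 41, 34, 38, 38, 37, 36, 40, 35, 21, 15, 20, 16, 20, 22, 21, 12, 19, 9, 19, 14, 21, 20, 15, 33, 31, 41, 40, 20, 11, 53, 110, 132, 149, 163, 187, 190, 170, 158, 141, 116, 58, 42, 45, 47, 43, 41, 44, 43, 47, 43, 49, 44, 47, 48, 44, 44, 44, 46, 47, 46, 44, 47, 45, 49, 46, 44, 43, 45, 40, 44, 47, 44, 45, 51, 51, 46]
```

View pics/w11.png

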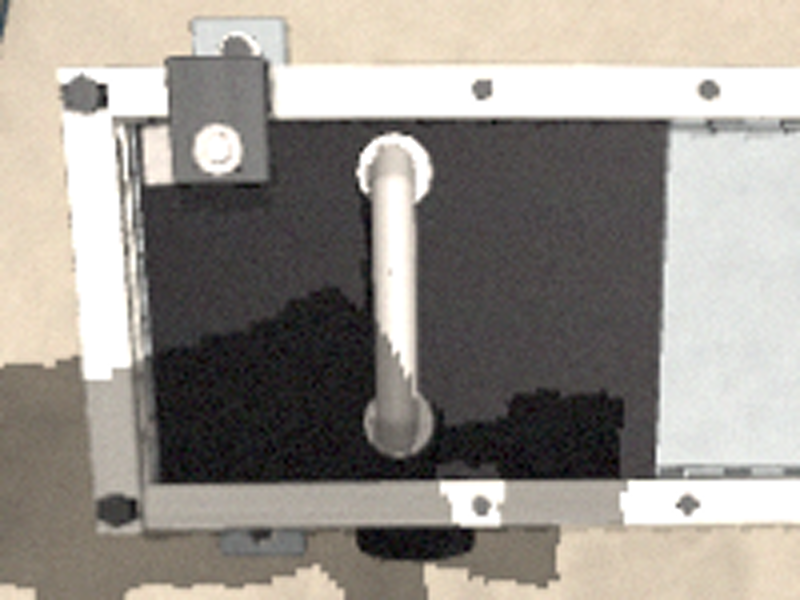

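The hatch covers the well and the keeper has passed under the latch at crop (160,150). The bar is at crop (395,280), which is y≈+61.7 mm in the housing, and it stayed there after release. Handing in.

```bash
python3 -c "
from h import *
p=manip.camera('wrist');a=p['pixels'].mean(2)[123,235:255].round();print(a.tolist());print(manip.sign_off())"
```

```text
[42.0, 26.0, 4.0, 52.0, 106.0, 132.0, 146.0, 158.0, 186.0, 189.0, 171.0, 159.0, 139.0, 112.0, 55.0, 41.0, 42.0, 42.0, 41.0, 38.0]
the job is handed in; nothing more can be done
None
```

The filter cube is in its seat and released, and the hatch is shut and latched. I handed the job in at about 31 s of the 67 s allowed. It reports no verdict, so the checks below are my own.

- **Cube:** I picked the black cube with the violet window, not the pink one, and set it in the seat with its window facing the lamp port. Wrist-camera checks before lowering and after release put it within about 1 mm of the seat's middle.
- **Hatch:** I gripped the handle and pushed in small steps.
  - Drag was about 3.5 N, the latch ramp brought it to about 7 N, and the pin raised that to a peak of about 13 N. The force then fell to 10–12 N as the bolt dropped.
  - I stopped there, so I never felt a separate rise from the frame itself.
- **Latch:** A test pull of about 6 N did not open the hatch. After release the hatch stayed at about y = +62 mm in the housing, so its edge is near 124 mm (113.5 mm needed). The bolt's lift could not be read directly. I infer that it is down from the force drop, the pull test and the hatch staying put.

Two things disagreed along the way:
- **Fingertips:** They sit about 31 mm above the reported tool point, so my first grasp closed above the cube without touching it. I corrected for this from the camera views.
- **Seat position:** My first measurement was about 4 mm off in y because the arm was still settling. I measured it again once the arm had settled, before lowering the cube.

I saw no contact with the bystanders, but did not measure their positions at the end.

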